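# Lock a monitor-arm plate onto the back of a monitor

## Task

Fit the monitor arm's keyhole plate to the monitor that lies face down: set the plate gently flat on the monitor's back so that all four screw heads stand up through the wide round ends of its keyholes, and let go of it. Then push it along, towards the monitor's top edge, until the screws sit at the very ends of the narrow slots and the small spring catch in the monitor's back has popped up behind the plate's rear edge, and leave it there. Leave the mug, the phone, the plastic cover and the screwdriver where they are.

Things in the scene. Friction and masses are not known exactly. Their poses are not given: they have to be found in the camera images.
- monitor: Black 20-inch monitor lying face down on a thin grey foam sheet, 450 mm wide (y) x 270 mm (x), fixed; origin on the desk under its middle. Its x axis points to the monitor's top edge (away from the ports and the grey chin trim), z up. The thin rim is 18 mm high, the raised housing (200 x 310 mm) 46 mm above the desk.
- mount (a point): Middle of the four mounting screws, on the flat back of the housing, 46 mm above the desk; axes as the monitor's. Four upright steel shoulder screws at x = +-50, y = +-50 mm from here: shank 7 mm thick, head 14 mm wide with rounded top; head underside 6.5 mm and head top 11 mm above the back.
- plate: Loose steel keyhole plate of a monitor arm, 150 (x) x 132 (y) x 4 mm, 0.5 to 0.75 kg, lying flat; origin at the middle of its underside. Four keyholes at x = +-50, y = +-50 mm: wide round end (20 mm) centred 8 mm to +x of each, narrow slot (9.5 mm) running to -x, in which a screw stops 8 mm to -x of it. So the plate's x axis must point as the monitor's; it goes down with its origin 8 mm to -x of point mount and is home 8 mm to +x of it. Sliding it takes 4 to 12 N.
- knuckle (a point): Middle of the grey aluminium knuckle that stands on the plate's centre, 36 mm above the plate's underside, the place to grip; axes as the plate's. Knuckle: 36 mm long (x), 30 mm wide (y, flat faces), rounded top 62 mm above the underside; at its foot a 64 x 44 mm flange whose top is 7 mm above the underside.
- front (a point): Middle of the underside's front edge of the plate, 75 mm to +x of its origin: the edge towards which the round ends of the keyholes lie, and which leads when it is pushed home.
- catch (a joint): Grey spring catch in the monitor's back, 30 mm wide (y) by 11.5 mm (x), centred 75 mm to -x of point mount. 0 = up, its top 5 mm above the back; grows to 0.005 as it is pushed down flush, which takes about 1 N: the plate's own weight does it. It springs up once the plate's rear (-x) edge has passed it, about 2 mm before home.
- mug: White mug, 82 mm wide, 95 mm high, loose; origin under its middle. Leave alone.
- phone: Black phone 150 x 72 x 8 mm lying flat, loose; origin under its middle. Leave alone.
- cover: Flat black and grey plastic cover taken off the monitor, 124 x 124 x 13 mm, loose on the desk; origin under its middle. Leave alone.
- screwdriver: Screwdriver 190 mm long, lying loose on the monitor's thin rim beside the housing (-y side), nowhere higher than 10 mm above the housing's back; origin under its middle. Leave alone.
Things that resemble listed ones, but are neither listed nor needed, are in the scene too. Leave any pink or turquoise look-alike of the plate alone.

How it is judged (in metres and radians):
On the way:
1. the plate lies flat over the four screw heads, let go (z of plate in the frame of mount between -0.002 and 0.0025 m and x of plate in the frame of mount between -0.013 and -0.003 m and y of plate in the frame of mount between -0.005 and 0.005 m and angle between the x axis of plate and the x axis of monitor, either way round below 0.08 rad and angle between plate's own z axis and vertical below 0.03 rad and contact force between the fingers and plate below 0.1 N and x of front in the frame of mount above 0.05 m), for 0.2 s.
At the end, for the whole second after the job is handed in: Plate released at rest on the monitor's back under all four heads: flat (within 2.5 mm, 0.03 rad), 5.5 to 10.5 mm to the monitor's +x of the screws' middle, within 3 mm sideways and 0.05 rad in line, catch up (under 1.5 mm down) (x of plate in the frame of mount between 0.0055 and 0.0105 m and y of plate in the frame of mount between -0.003 and 0.003 m and z of plate in the frame of mount between -0.002 and 0.0025 m and angle between the x axis of plate and the x axis of monitor, either way round below 0.05 rad and angle between plate's own z axis and vertical below 0.03 rad and value of joint catch below 0.0015 m and linear speed of plate below 0.01 m/s and x of front in the frame of mount above 0.05 m); the robot touches nothing.
It fails at once if the plate is dropped onto the monitor (faster than 0.5 m/s within 20 mm of its back) (z of plate in the frame of mount below 0.02 m and horizontal distance between plate and mount below 0.1 m and linear speed of plate above 0.5 m/s).
It fails at once if the mug, phone, cover or screwdriver is moved more than 40 mm (distance of any of mug, phone, cover, screwdriver from where it was at the start of the episode above 0.04 m).
It also fails if it takes over 58 s, if anything falls off the work surface, if the arm or the gripper's body presses on something with over 40 N, if the wrist force passes 120 N, or if a joint passes its speed limit or range.

## Robot

A 7-joint arm with a two-finger parallel gripper is mounted at the origin on the work surface. World frame = base frame: x ahead of the robot, y to its left, z up, the work surface at z = 0. Lengths are in m, angles in degrees, forces in N, time in s.
With the tool pointing down it reaches from about 0.425 to 0.875 m from the base axis. Payload 4.7 kg.
Tool frame: the origin (TCP) lies between the finger pads; the fingertips stand env.finger_overhang ahead of it and the grasp point (between the pads) lies 5 mm behind it (env.finger_overhang is the distance from the TCP to the fingertips, in m); z points along the fingers, y is the line along which they close (so a half turn about z gives the same grasp; the last joint's range is limited). The gripper opens to 87 mm and grips with 3 to 60 N. Pads are 19 mm wide; open, the fingers measure 117 mm over their backs; the gripper's body (75 mm by 190 mm) begins 51 mm behind the grasp point.
Start: joints at [-62.962, 18.392, -4.016, 83.108, 1.295, 78.541, -3.26], TCP at [0.287, 0.583, 0.237] pointing down, gripper open.
Joint ranges: [-163.93, 163.93], [-17.29, 119.83], [-79.2, 71.16], [3.27, 140.29], [-89.18, 269.18], [5.43, 117.66], [-154.24, 154.24]. Speed limits (degrees/s): [147.25, 147.25, 180, 180, 180, 180, 180].

## Interface

Orientations are given as [roll, pitch, yaw] about the fixed x, y, z axes, in that order (R = Rz(yaw) Ry(pitch) Rx(roll)).
In Python, from cell import telemetry, eyes, env, models gives the robot as it stands. The module is installed in compiled form; this text tells all that it offers.
- The arm moves only by the tool drive_tool, never from a script. Its arguments are lists of equal length, an entry for each row: "angular": the turn, a rotation vector about the tool's x, y, z in rad, a list of three; "delta_pos": the shift along the tool's x, y, z in cm, a list of three; "gripper": the finger opening in cm, from 0 to 8.7. A call has 1 to 20 rows; each row shifts and turns the commanded pose from where the row before left it, along the tool's axes as they then stand; what a row does not reach is not made up. A row lasts 1/10 s, in which the tool goes at most 50 mm and 8.59 degrees, less where a joint would pass 70% of its speed; a pose out of reach is approached as far as the arm can. A call with a gripper value outside its range is refused whole. The fingers move at their own pace and stop on an object; "squeeze" is the grip in N (left out, the last holds). Time passes only in rows, so rows that do not move let the fingers close. It gives the time, the measured TCP pose, the force, the opening and the grip force at its end, in the units of the state.
- telemetry.get_obs(): the state, without advancing time (a new reading comes with each control period).
- eyes.read_camera(name): name is "scene" or "top"; returns a dict with "pixels" (384x512x3 uint8, red, green, blue), "mtx" (3x3 intrinsics, pixels), "origin" and "orientation" of the camera in the world. Camera axes: x right, y down, z forward; pixel columns grow to the right and rows downward; lengths in m; the calibration is good to about 2 mm. A picture is of the moment at which its call begins. There is no depth.
- env.sign_off(): hands the job in; it is judged then, once.
Trained networks look in a picture, given as the dict that the camera call returned (one of the last four; its "shot" number tells which), for a name from the list of things; names that differ only in an ending like _2 or _b are one class to them, and where a whole thing is asked for, a point or a joint stands for the part that bears it (a point fixed in the world has none). Each returns a list of dicts, best first, with "p" (0 to 1); they miss things now and then, are a little off and sometimes report something else, mostly with a low value. They report only what shows in the picture. A call takes as long as a camera call. They do not tell look-alikes from the thing itself.
- models.search_frame(picture, target): "centre" ([column, row] in pixels, amid what is visible of it).
- models.cut_out(picture, target): "pixels" (384x512 bool, what is visible of it) and "centre" ([column, row] in pixels, amid what is visible of it).
The state is a dict: "time_s": time; "qpos": joint angles; "joint_velocities": joint speeds; "effort": joint torques, N m; "tool_pos": TCP position; "tool_rot": TCP orientation; "force": force on the tool from outside, world axes, zero at the start; "wrist_torque": the same for the moment, N m; "grip_width": finger opening in m; "grasp_force": force on a finger pad.
Only numpy, scipy, OpenCV 4.12 (cv2) and the standard library are available. Lean on these libraries where they do the work, as an engineer would, in place of code of your own. Each camera call takes 0.05 s, during which the arm holds its last target. There are 200 camera calls.

## Working session

There is one attempt and no reset: what is moved stays moved. The work goes in short steps, Python scripts to look and compute and a tool call to move; the robot and the scene stay as the last step left them, time stands still between calls to the robot, and variables do not carry over. Pictures are saved under pics/ and viewed, at most 10 in all, crops included, and the job is handed in when it is done.

Besides the shell and the picture viewer there is one more tool, called after "Request:" in YAML: its name, and indented under it one key for each argument. drive_tool: Moves the arm, as the interface text tells. Its arguments: {"type":"object","properties":{"angular":{"type":"array","items":{"type":"array","items":{"type":"number"}}},"delta_pos":{"type":"array","items":{"type":"array","items":{"type":"number"}}},"gripper":{"type":"array","items":{"type":"number"}},"squeeze":{"type":"number"}},"required":["angular","delta_pos","gripper"]}

```bash
mkdir -p pics; python3 - <<'E'
from cell import telemetry, eyes, env, models
import cv2,pickle,numpy as np
o=telemetry.get_obs(); print({k:np.round(v,3).tolist() for k,v in o.items()}, env.finger_overhang)
for n in("scene","top"):
    p=eyes.read_camera(n); pickle.dump(p,open(n+'.pkl','wb'))
    cv2.imwrite(f'pics/{n}0.png',cv2.resize(p['pixels'][:,:,::-1],(800,600),interpolation=cv2.INTER_CUBIC))
    print(n,np.round(p['mtx'],1).tolist(),p['origin'],p['orientation'])
    for t in("plate","knuckle","monitor","mount","catch"):
        try: print(t,[(np.round(d['centre'],1).tolist(),round(d['p'],2)) for d in models.search_frame(p,t)[:3]])
        except Exception as e: print(t,e)
E
```

```text
{'time_s': 0.0, 'qpos': [-62.962, 18.439, -4.016, 83.177, 1.296, 78.539, -3.261], 'joint_velocities': [0.009, 0.018, -0.032, -0.034, 0.089, -0.013, -0.053], 'effort': [0.0, -49.13, -0.404, -31.252, -0.064, 0.044, 0.0], 'tool_pos': [0.287, 0.583, 0.235], 'tool_rot': [-179.89, 0.006, 153.772], 'force': [-0.069, 0.01, 0.172], 'wrist_torque': [0.008, 0.008, 0.02], 'grasp_force': 0.0, 'grip_width': 0.087} 0.014
scene [[483.3, 0.0, 259.3], [0.0, 483.3, 194.3], [0.0, 0.0, 1.0]] [ 1.76342539 -0.68070115  1.46819644] [-1.35977635e+02  1.29837510e-02  6.03321354e+01]
plate [([321.0, 236.2], 0.74), ([338.5, 134.3], 0.73), ([312.7, 160.8], 0.58)]
knuckle [([340.0, 134.3], 0.89), ([317.7, 238.1], 0.88), ([308.5, 159.4], 0.58)]
monitor [([241.7, 208.7], 0.33)]
mount [([242.9, 210.2], 0.56)]
catch []
top [[352.7, 0.0, 254.1], [0.0, 352.7, 190.3], [0.0, 0.0, 1.0]] [ 0.541692   -0.02959867  1.29183017] [-177.05233377    1.19563337  -90.6701553 ]
plate [([223.9, 124.5], 0.79), ([109.0, 256.9], 0.74), ([167.1, 235.6], 0.64)]
knuckle [([109.1, 256.2], 0.93), ([224.3, 125.5], 0.85), ([165.3, 232.3], 0.76)]
monitor [([272.6, 198.3], 0.94), ([142.7, 173.7], 0.53)]
mount [([271.9, 200.7], 0.69)]
catch []
```

View pics/top0.png

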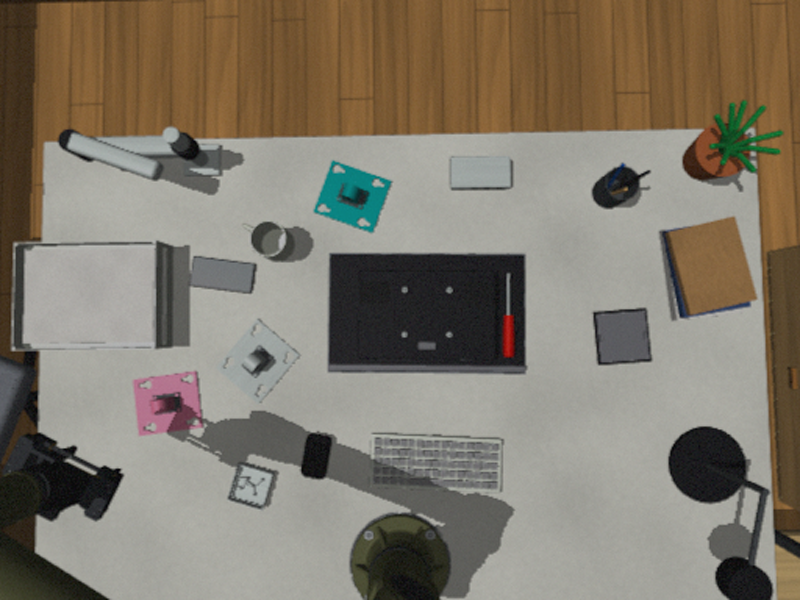

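View pics/scene0.png

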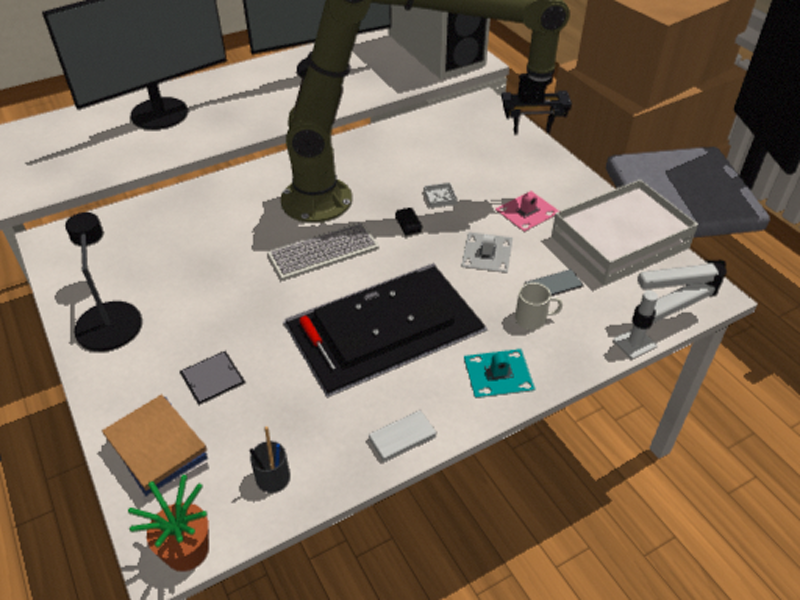

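The top view shows the steel plate at about (260,360) in the 800 px picture, turned roughly 45°. The monitor's screws are at (404,290), (449,290), (404,335) and (449,335), the catch is at (427,345) and the chin is on the robot's side. Next I'll measure these precisely.

```bash
cat >h.py <<'E'
from cell import telemetry, eyes, env, models
import cv2,numpy as np
from scipy.spatial.transform import Rotation as R
def ray(p,uv,z):
    "pixels (n,2) to world points at height z"
    uv=np.atleast_2d(np.asarray(uv,float)); M=np.c_[uv,np.ones(len(uv))]@np.linalg.inv(p['mtx']).T
    d=M@R.from_euler('xyz',p['orientation'],degrees=True).as_matrix().T; o=np.array(p['origin'])
    return o+d*((z-o[2])/d[:,2])[:,None]
def proj(p,X):
    X=np.atleast_2d(X); c=(X-p['origin'])@R.from_euler('xyz',p['orientation'],degrees=True).as_matrix()
    q=c@p['mtx'].T; return q[:,:2]/q[:,2:]
def blobs(p,c,r,thr,dark=False,amin=2,amax=60):
    g=cv2.cvtColor(p['pixels'],cv2.COLOR_RGB2GRAY).astype(float); out=[]
    x0,y0=int(c[0]-r),int(c[1]-r); s=g[y0:y0+2*r,x0:x0+2*r]
    w=(thr-s if dark else s-thr).clip(0); n,l=cv2.connectedComponents((w>0).astype(np.uint8))
    for i in range(1,n):
        yy,xx=np.where(l==i)
        if amin<=len(xx)<=amax: ww=w[yy,xx]; out.append([(xx*ww).sum()/ww.sum()+x0,(yy*ww).sum()/ww.sum()+y0,len(xx)])
    return np.array(out)
E
python3 - <<'E'
from h import *
import pickle
T=eyes.read_camera('top');S=eyes.read_camera('scene')
for n,p,pc,mc in(('top',T,(167,234),(273,200)),('scene',S,(312,161),(246,199))):
    b=blobs(p,mc,32,100); print(n,'screws',[(np.round(x,1).tolist(),np.round(ray(p,x[:2],.055)[0],4).tolist()) for x in b])
    for t,z in(('plate',.004),('knuckle',.04)):
        for d in models.cut_out(p,t):
            if np.hypot(*(np.array(d['centre'])-pc))<15:
                c=max(cv2.findContours(d['pixels'].astype(np.uint8),0,2)[0],key=cv2.contourArea)[:,0]
                w=ray(p,c,z)[:,:2]; r=cv2.minAreaRect((w*1000).astype(np.float32)); print(n,t,d['centre'],d['p'],r,cv2.boxPoints(r).round(1).tolist())
for n,p,(x,y) in(('top',T,(137,200)),('scene',S,(286,136))):
    cv2.imwrite(f'pics/{n}1.png',cv2.resize(p['pixels'][y:y+64,x:x+64,::-1],(390,390),interpolation=cv2.INTER_CUBIC))
a=[cv2.imread(f'pics/{n}1.png') for n in('top','scene')]; cv2.imwrite('pics/both1.png',np.hstack(a))
E
```

```text
top screws [([258.5, 185.1, 8.0], [0.6237, -0.0204, 0.055]), ([286.9, 185.3, 7.0], [0.6215, -0.1199, 0.055]), ([258.2, 213.9, 8.0], [0.5229, -0.0178, 0.055]), ([286.8, 213.7, 8.0], [0.5221, -0.1178, 0.055]), ([275.5, 220.5, 2.0], [0.499, -0.0781, 0.055])]
top plate [168.9, 232.0] 0.6 ((465.1576843261719, 324.826171875), (135.20431518554688, 153.30853271484375), 49.20128631591797) [[363.0, 323.70001220703125], [479.0, 223.60000610351562], [567.4000244140625, 325.8999938964844], [451.29998779296875, 426.1000061035156]]
top knuckle [164.1, 232.5] 0.64 ((464.4120788574219, 316.2466735839844), (128.61778259277344, 149.61373901367188), 49.99385070800781) [[365.79998779296875, 315.1000061035156], [480.3999938964844, 218.89999389648438], [563.0999755859375, 317.3999938964844], [448.5, 413.6000061035156]]
scene screws [([237.4, 188.0, 2.0], [0.5007, -0.0655, 0.055]), ([250.9, 187.4, 6.0], [0.5252, -0.0159, 0.055]), ([229.2, 195.7, 6.0], [0.5229, -0.1149, 0.055]), ([262.5, 203.2, 6.0], [0.6259, -0.0187, 0.055]), ([240.3, 212.0, 7.0], [0.6238, -0.1179, 0.055]), ([273.4, 228.7, 51.0], [0.7613, -0.0488, 0.055])]
scene plate [313.3, 159.9] 0.86 ((467.3273010253906, 331.36395263671875), (133.61903381347656, 158.14254760742188), 51.03073501586914) [[363.79998779296875, 329.1000061035156], [486.79998779296875, 229.6999969482422], [570.7999877929688, 333.6000061035156], [447.8999938964844, 433.0]]
scene knuckle [310.3, 162.4] 0.57 ((503.5274963378906, 301.2645263671875), (127.22344207763672, 155.71395874023438), 49.4442024230957) [[403.0, 303.6000061035156], [521.2999877929688, 202.3000030517578], [604.0, 299.0], [485.70001220703125, 400.20001220703125]]
```

View pics/both1.png

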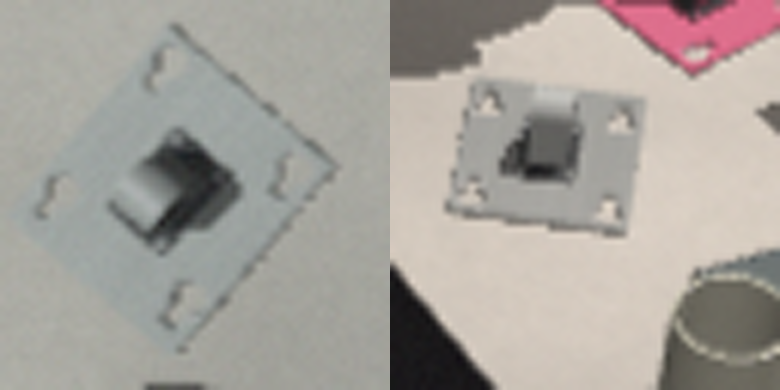

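The slots narrow towards the upper edge in the scene crop, so the round ends point to world (+x,-y) and the plate's yaw is about -40.5°. The mount is at about (0.5735, -0.068) with yaw of about -1.4°. I'll turn, move above the knuckle and stop partway down.

Request:
drive_tool:
  angular:
    - [0,0,0.125]
    - [0,0,0.125]
    - [0,0,0]
    - [0,0,0]
    - [0,0,0]
    - [0,0,0]
    - [0,0,0]
    - [0,0,0]
    - [0,0,0]
    - [0,0,0]
    - [0,0,0]
    - [0,0,0]
    - [0,0,0]
    - [0,0,0]
    - [0,0,0]
    - [0,0,0]
  delta_pos:
    - [0,0,0]
    - [0,0,0]
    - [-3.02,-0.78,0]
    - [-3.02,-0.78,0]
    - [-3.02,-0.78,0]
    - [-3.02,-0.78,0]
    - [-3.02,-0.78,0]
    - [-3.02,-0.78,0]
    - [-3.02,-0.78,0]
    - [-3.02,-0.78,0]
    - [-3.02,-0.78,0]
    - [-3.02,-0.78,0]
    - [0,0,3]
    - [0,0,3]
    - [0,0,3]
    - [0,0,3]
  gripper: [8.7,8.7,8.7,8.7,8.7,8.7,8.7,8.7,8.7,8.7,8.7,8.7,8.7,8.7,8.7,8.7]

```text
time_s: 2.5
tool_pos: [0.4662, 0.3274, 0.1157]
tool_rot: [180.0, 0.0, 139.4]
force: [0.9, 0.6, 0.1]
grip_width: 0.087
grasp_force: 0.0
```

Request:
drive_tool:
  angular:
    - [0,0,0]
    - [0,0,0]
  delta_pos:
    - [0,0,0]
    - [0,0,0]
  gripper: [8.7,8.7]

```text
time_s: 2.7
tool_pos: [0.4661, 0.3275, 0.117]
tool_rot: [-180.0, 0.0, 139.5]
force: [0.5, 1.1, 0.0]
grip_width: 0.0872
grasp_force: 0.0
```

```bash
python3 - <<'E'
from h import *
S=eyes.read_camera('scene');T=eyes.read_camera('top')
a=cv2.resize(S['pixels'][90:210,250:370,::-1],(400,400),interpolation=2);b=cv2.resize(T['pixels'][174:294,107:227,::-1],(400,400),interpolation=2)
cv2.imwrite('pics/g1.png',np.hstack([a,b]));o=telemetry.get_obs();print(o['tool_pos'],o['tool_rot'])
E
```

```text
[0.4671905  0.32835796 0.1186647 ] [1.79809883e+02 3.50223085e-02 1.39450913e+02]
```

View pics/g1.png

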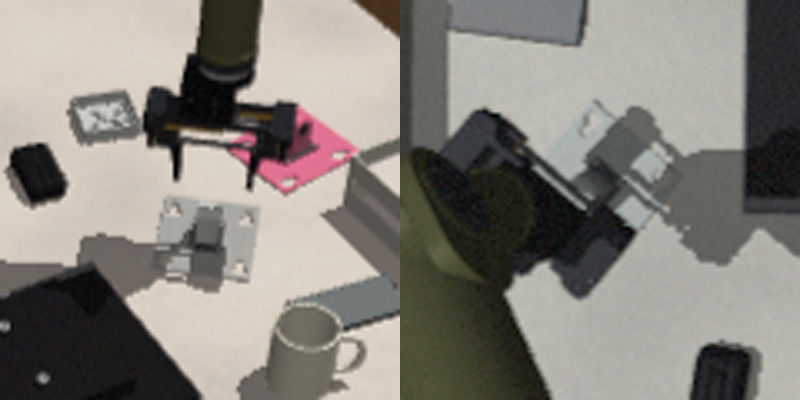

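The crops show the gripper over the plate with its fingers straddling the knuckle and the mug well clear. I'll descend and grip.

Request:
drive_tool:
  angular:
    - [0,0,0]
    - [0,0,0]
    - [0,0,0]
    - [0,0,0]
    - [0,0,0]
    - [0,0,0]
    - [0,0,0]
    - [0,0,0]
    - [0,0,0]
    - [0,0,0]
    - [0,0,0]
    - [0,0,0]
    - [0,0,0]
    - [0,0,0]
    - [0,0,0]
  delta_pos:
    - [0,0,1.7]
    - [0,0,1.7]
    - [0,0,1.7]
    - [0,0,1.7]
    - [0,0,1.7]
    - [0,0,0]
    - [0,0,0]
    - [0,0,0]
    - [0,0,0]
    - [0,0,0]
    - [0,0,0]
    - [0,0,0]
    - [0,0,0]
    - [0,0,0]
    - [0,0,0]
  gripper: [8.7,8.7,8.7,8.7,8.7,8.7,8.7,2.5,2.5,2.5,2.5,2.5,2.5,2.5,2.5]
  squeeze: 35

```text
time_s: 4.3
tool_pos: [0.466, 0.3274, 0.0315]
tool_rot: [-180.0, 0.0, 139.4]
force: [0.7, 0.2, 0.3]
grip_width: 0.0313
grasp_force: 0.0
```

```bash
python3 - <<'E'
from h import *
o=telemetry.get_obs();print({k:np.round(o[k],4) for k in('tool_pos','tool_rot','force','grip_width','grasp_force','qpos')})
E
```

```text
{'tool_pos': array([0.466 , 0.3274, 0.0315]), 'tool_rot': array([-1.799944e+02,  1.000000e-04,  1.394468e+02]), 'force': array([0.6607, 0.1798, 0.2579]), 'grip_width': np.float64(0.0313), 'grasp_force': np.float64(0.0), 'qpos': array([-44.3079,  19.4792,   7.5936, 107.1664,  -3.1384,  53.5592,
        14.1681])}
```

Request:
drive_tool:
  angular:
    - [0,0,0]
    - [0,0,0]
    - [0,0,0]
    - [0,0,0]
    - [0,0,0]
    - [0,0,0]
    - [0,0,0]
    - [0,0,0]
    - [0,0,0]
    - [0,0,0]
    - [0,0,0]
    - [0,0,0]
    - [0,0,0]
    - [0,0,0]
  delta_pos:
    - [0,0,0]
    - [0,0,0]
    - [0,0,0]
    - [0,0,0]
    - [0,0,0]
    - [0,0,-0.5]
    - [0,0,-1]
    - [0,0,-1.5]
    - [0,0,-2]
    - [0,0,-2]
    - [0,0,-2]
    - [0,0,-2]
    - [0,0,-1]
    - [0,0,0]
  gripper: [2.5,2.5,2.5,2.5,2.5,2.5,2.5,2.5,2.5,2.5,2.5,2.5,2.5,2.5]

```text
time_s: 5.7
tool_pos: [0.4671, 0.3283, 0.1539]
tool_rot: [179.7, 0.0, 139.4]
force: [0.0, 0.3, -7.1]
grip_width: 0.0296
grasp_force: 35.0
```

```bash
python3 - <<'E'
from h import *
o=telemetry.get_obs();print({k:np.round(o[k],4) for k in('tool_pos','tool_rot','force','grip_width','grasp_force','qpos')})
E
```

```text
{'tool_pos': array([0.4671, 0.3283, 0.1539]), 'tool_rot': array([1.797490e+02, 3.800000e-02, 1.394481e+02]), 'force': array([ 1.8000e-03,  2.8690e-01, -7.0517e+00]), 'grip_width': np.float64(0.0296), 'grasp_force': np.float64(34.995), 'qpos': array([-44.9326,  11.726 ,   8.1022, 101.2482,  -1.803 ,  66.8964,
        13.1513])}
```

Request:
drive_tool:
  angular:
    - [0,0,-0.0976]
    - [0,0,-0.0976]
    - [0,0,-0.0976]
    - [0,0,-0.0976]
    - [0,0,-0.0976]
    - [0,0,-0.0976]
    - [0,0,-0.0976]
    - [0,0,0]
    - [0,0,0]
    - [0,0,0]
    - [0,0,0]
    - [0,0,0]
    - [0,0,0]
    - [0,0,0]
    - [0,0,0]
    - [0,0,0]
    - [0,0,0]
    - [0,0,0]
    - [0,0,0]
    - [0,0,0]
  delta_pos:
    - [0,0,0]
    - [0,0,0]
    - [0,0,0]
    - [0,0,0]
    - [0,0,0]
    - [0,0,0]
    - [0,0,0]
    - [-0.83,-3.03,0]
    - [-0.83,-3.03,0]
    - [-0.83,-3.03,0]
    - [-0.83,-3.03,0]
    - [-0.83,-3.03,0]
    - [-0.83,-3.03,0]
    - [-0.83,-3.03,0]
    - [-0.83,-3.03,0]
    - [-0.83,-3.03,0]
    - [-0.83,-3.03,0]
    - [-0.83,-3.03,0]
    - [-0.83,-3.03,0]
    - [-0.83,-3.03,0]
  gripper: [2.5,2.5,2.5,2.5,2.5,2.5,2.5,2.5,2.5,2.5,2.5,2.5,2.5,2.5,2.5,2.5,2.5,2.5,2.5,2.5]

```text
time_s: 7.7
tool_pos: [0.5636, -0.07, 0.1504]
tool_rot: [180.0, -0.1, 178.6]
force: [0.1, 0.9, -7.7]
grip_width: 0.0297
grasp_force: 35.0
```

Request:
drive_tool:
  angular:
    - [0,0,0]
    - [0,0,0]
    - [0,0,0]
    - [0,0,0]
    - [0,0,0]
    - [0,0,0]
  delta_pos:
    - [0,0,1]
    - [0,0,1]
    - [0,0,0.7]
    - [0,0,0]
    - [0,0,0]
    - [0,0,0]
  gripper: [2.5,2.5,2.5,2.5,2.5,2.5]

```text
time_s: 8.3
tool_pos: [0.5646, -0.0683, 0.125]
tool_rot: [180.0, 0.1, 178.7]
force: [0.5, -0.3, -7.1]
grip_width: 0.03
grasp_force: 35.0
```

```bash
python3 - <<'E'
from h import *
o=telemetry.get_obs();print({k:np.round(o[k],4) for k in('tool_pos','tool_rot','force','grip_width','grasp_force','qpos')})
import pickle
S=eyes.read_camera('scene');T=eyes.read_camera('top')
pickle.dump((S,T,telemetry.get_obs()),open('hov.pkl','wb'))
a=cv2.resize(S['pixels'][150:250,190:290,::-1],(400,400),interpolation=2);b=cv2.resize(T['pixels'][140:240,222:322,::-1],(400,400),interpolation=2)
cv2.imwrite('pics/hov.png',np.hstack([a,b]))
E
```

```text
{'tool_pos': array([ 0.5646, -0.0683,  0.125 ]), 'tool_rot': array([1.799884e+02, 5.070000e-02, 1.786592e+02]), 'force': array([ 0.5075, -0.2505, -7.0894]), 'grip_width': np.float64(0.03), 'grasp_force': np.float64(34.9953), 'qpos': array([-14.4098,  13.5377,  21.2554, 103.5281,  -5.4413,  63.8772,
        97.3625])}
```

View pics/hov.png

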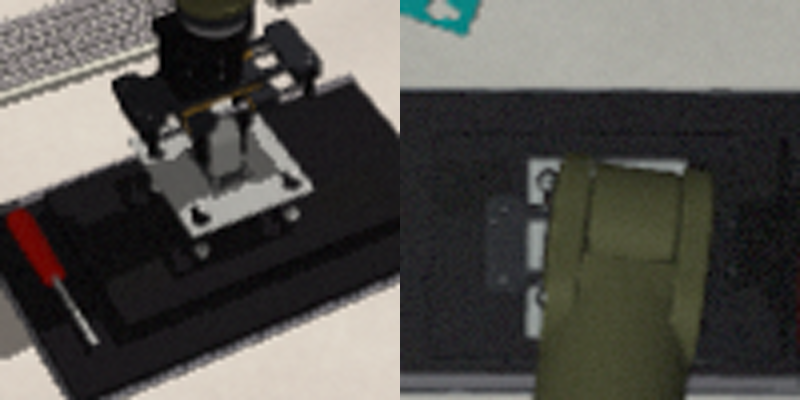

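The scene crop shows the plate held level above the screws. In the top crop its front, left and rear edges show at x=527 and y=158 to 337. I'll measure those edges at sub-pixel level relative to the screws.

```bash
cat >>h.py <<'E'
def edges(p,x,y,yaw,zt,which,span=.014):
    "mean offset (mm, outward) of plate edges from the guess, per edge, with slope"
    g=cv2.cvtColor(p['pixels'],cv2.COLOR_RGB2GRAY).astype(np.float32); c,s=np.cos(yaw),np.sin(yaw); out={}
    for name,(n,h,L) in {'front':((1,0),.075,.066),'rear':((-1,0),.075,.066),'left':((0,1),.066,.075),'right':((0,-1),.066,.075)}.items():
        if name not in which: continue
        t=np.linspace(-L+.006,L-.006,40); d=np.linspace(-span,span,113); res=[]
        for a in t:
            b=np.array([n[0]*(h+d)+(n[0]==0)*a, n[1]*(h+d)+(n[1]==0)*a])
            X=np.c_[x+c*b[0]-s*b[1], y+s*b[0]+c*b[1], np.full(len(d),zt)]
            q=proj(p,X).astype(np.float32); v=cv2.remap(g,q[:,0].copy(),q[:,1].copy(),cv2.INTER_LINEAR).ravel()
            i,o=v[:35].mean(),v[-35:].mean()
            if i-o>60 and v[:20].std()<15:
                k=np.where(v>(i+o)/2)[0][-1]; res.append([a,d[k]*1000])
        res=np.array(res)
        if len(res)>3:
            m=np.median(res[:,1]); r=res[abs(res[:,1]-m)<2.5]; f=np.polyfit(r[:,0],r[:,1],1)
            out[name]=(len(r),round(r[:,1].mean(),2),'slope',round(f[0]/1000,4),'std',round(r[:,1].std(),2))
    return out
E
python3 - <<'E'
from h import *
import pickle
S,T,o=pickle.load(open('hov.pkl','rb'))
tp=o['tool_pos']; print(edges(T,tp[0],tp[1],np.deg2rad(-1.34),tp[2]-.0275,('front','left','rear','right')))
print(edges(S,tp[0],tp[1],np.deg2rad(-1.34),tp[2]-.0275,('front','left','rear','right')))
g=cv2.cvtColor(T['pixels'],7)
E
```

```text
{'left': (8, np.float64(0.22), 'slope', np.float64(0.0008), 'std', np.float64(0.64))}
{'front': (32, np.float64(1.16), 'slope', np.float64(-0.0016), 'std', np.float64(0.61)), 'rear': (3, np.float64(3.83), 'slope', np.float64(0.0617), 'std', np.float64(1.94)), 'left': (19, np.float64(3.03), 'slope', np.float64(0.0111), 'std', np.float64(0.65)), 'right': (20, np.float64(-0.92), 'slope', np.float64(-0.0022), 'std', np.float64(0.68))}
```

```bash
sed -i 's/i-o>60 and v\[:20\].std()<15/i-o>30 and v[:35].std()<25/' h.py; python3 - <<'E'
from h import *
import pickle
S,T,o=pickle.load(open('hov.pkl','rb'))
tp=o['tool_pos']; print(edges(T,tp[0],tp[1],np.deg2rad(-1.34),tp[2]-.0275,('front','left','rear','right')))
T0=pickle.load(open('top.pkl','rb'));S0=pickle.load(open('scene.pkl','rb'))
for p,mc in((T0,(273,200)),(S0,(246,199))):
  for thr in(80,100,120):
    b=blobs(p,mc,32,thr,amin=4,amax=20);w=ray(p,b[:,:2],.056); print(thr,np.round(w[:,:2],4).tolist(),w[:,:2].mean(0))
E
```

```text
{'front': (9, np.float64(0.92), 'slope', np.float64(-0.0224), 'std', np.float64(1.34)), 'left': (28, np.float64(0.23), 'slope', np.float64(-0.0045), 'std', np.float64(0.6))}
80 [[0.6235, -0.0205], [0.6215, -0.1205], [0.523, -0.0181], [0.5219, -0.118]] [ 0.57249445 -0.06928077]
100 [[0.6235, -0.0204], [0.6214, -0.1198], [0.5229, -0.0178], [0.5224, -0.1177]] [ 0.57253622 -0.06892613]
120 [[0.6203, -0.1194], [0.5234, -0.0174], [0.5226, -0.1171]] [ 0.55543673 -0.08460329]
80 [[0.5038, -0.068], [0.5263, -0.0162], [0.5235, -0.1157], [0.6262, -0.0188], [0.6242, -0.1183]] [ 0.56083427 -0.0674205 ]
100 [[0.5018, -0.0635], [0.5261, -0.0164], [0.5237, -0.1154], [0.6266, -0.0192], [0.6246, -0.1182]] [ 0.56057076 -0.06652329]
120 [[0.5245, -0.0169], [0.5251, -0.1152]] [ 0.5247809  -0.06606584]
```

Relative to the screws, the plate is about 0.9 mm too far to +y and about right in x. I'll correct that and lower it until the heads enter the holes.

Request:
drive_tool:
  angular:
    - [0,0,0]
    - [0,0,0]
    - [0,0,0]
    - [0,0,0]
    - [0,0,0]
    - [0,0,0]
    - [0,0,0]
    - [0,0,0]
    - [0,0,0]
    - [0,0,0]
    - [0,0,0]
  delta_pos:
    - [0,-0.09,0]
    - [0,0,0.8]
    - [0,0,0.8]
    - [0,0,0.8]
    - [0,0,0.5]
    - [0,0,0.3]
    - [0,0,0.3]
    - [0,0,0.3]
    - [0,0,0.2]
    - [0,0,0]
    - [0,0,0]
  gripper: [2.5,2.5,2.5,2.5,2.5,2.5,2.5,2.5,2.5,2.5,2.5]

```text
time_s: 9.5
tool_pos: [0.5643, -0.0699, 0.0847]
tool_rot: [180.0, 0.0, 178.6]
force: [0.2, -0.0, -7.3]
grip_width: 0.0299
grasp_force: 35.0
```

```bash
python3 - <<'E'
from h import *
S=eyes.read_camera('scene');o=telemetry.get_obs();tp=o['tool_pos']
print({k:np.round(o[k],4) for k in('tool_pos','tool_rot','force','wrist_torque')})
print(edges(S,tp[0],tp[1],np.deg2rad(-1.34),tp[2]-.0275,('front','left','rear','right')))
cv2.imwrite('pics/low.png',cv2.resize(S['pixels'][165:235,200:290,::-1],(720,560),interpolation=2))
E
```

```text
{'tool_pos': array([ 0.5644, -0.0699,  0.0848]), 'tool_rot': array([1.799961e+02, 2.470000e-02, 1.785939e+02]), 'force': array([ 0.8301, -0.2054, -6.7382]), 'wrist_torque': array([-0.028 , -0.0226,  0.0343])}
{'front': (40, np.float64(0.95), 'slope', np.float64(-0.0006), 'std', np.float64(0.52)), 'rear': (11, np.float64(3.68), 'slope', np.float64(0.0187), 'std', np.float64(1.19)), 'left': (30, np.float64(2.85), 'slope', np.float64(-0.0026), 'std', np.float64(0.84)), 'right': (29, np.float64(-1.09), 'slope', np.float64(0.0048), 'std', np.float64(0.62))}
```

View pics/low.png

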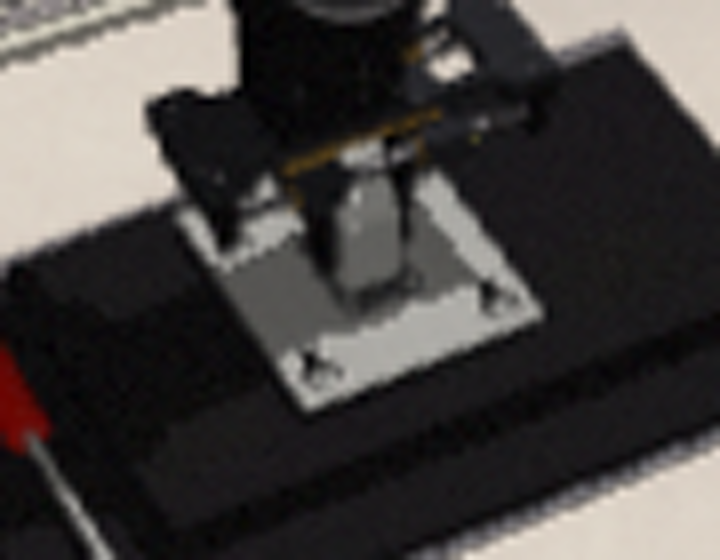

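Both front heads show inside the round ends at (320,370) and (498,298), with no contact force. I'll lower the last 7 mm gently.

Request:
drive_tool:
  angular:
    - [0,0,0]
    - [0,0,0]
    - [0,0,0]
    - [0,0,0]
    - [0,0,0]
    - [0,0,0]
  delta_pos:
    - [0,0,0.2]
    - [0,0,0.2]
    - [0,0,0.2]
    - [0,0,0.1]
    - [0,0,0.05]
    - [0,0,0]
  gripper: [2.5,2.5,2.5,2.5,2.5,2.5]

```text
time_s: 10.15
tool_pos: [0.5644, -0.0698, 0.0775]
tool_rot: [180.0, 0.0, 178.6]
force: [-1.7, 0.8, -1.4]
grip_width: 0.0296
grasp_force: 35.0
```

The weight is now carried by the monitor's back, so I'll release.

Request:
drive_tool:
  angular:
    - [0,0,0]
    - [0,0,0]
    - [0,0,0]
    - [0,0,0]
    - [0,0,0]
    - [0,0,0]
    - [0,0,0]
    - [0,0,0]
    - [0,0,0]
    - [0,0,0]
  delta_pos:
    - [0,0,0.05]
    - [0,0,0]
    - [0,0,0]
    - [0,0,0]
    - [0,0,0]
    - [0,0,0]
    - [0,0,0]
    - [0,0,0]
    - [0,0,0]
    - [0,0,0]
  gripper: [2.5,6,6,6,6,6,6,6,6,6]

```text
time_s: 11.15
tool_pos: [0.5642, -0.0698, 0.0765]
tool_rot: [180.0, 0.0, 178.6]
force: [-0.0, -0.2, 1.0]
grip_width: 0.0597
grasp_force: 0.0
```

```bash
python3 - <<'E'
from h import *
S=eyes.read_camera('scene');o=telemetry.get_obs();tp=o['tool_pos']
print({k:np.round(o[k],4) for k in('tool_pos','tool_rot','force','wrist_torque','grip_width','grasp_force')})
print(edges(S,tp[0],tp[1],np.deg2rad(-1.34),.050,('front','left','rear','right')))
cv2.imwrite('pics/rel.png',cv2.resize(S['pixels'][165:235,200:290,::-1],(720,560),interpolation=2))
E
```

```text
{'tool_pos': array([ 0.5642, -0.0699,  0.0766]), 'tool_rot': array([1.799975e+02, 1.400000e-03, 1.785941e+02]), 'force': array([-0.1511,  0.9919,  0.1587]), 'wrist_torque': array([ 0.0109, -0.0538, -0.0072]), 'grip_width': np.float64(0.0598), 'grasp_force': np.float64(0.0)}
{'front': (38, np.float64(1.07), 'slope', np.float64(0.0054), 'std', np.float64(0.81)), 'rear': (19, np.float64(2.25), 'slope', np.float64(0.0097), 'std', np.float64(0.63)), 'left': (21, np.float64(2.75), 'slope', np.float64(0.0173), 'std', np.float64(0.83)), 'right': (25, np.float64(-1.06), 'slope', np.float64(-0.0063), 'std', np.float64(0.45))}
```

View pics/rel.png

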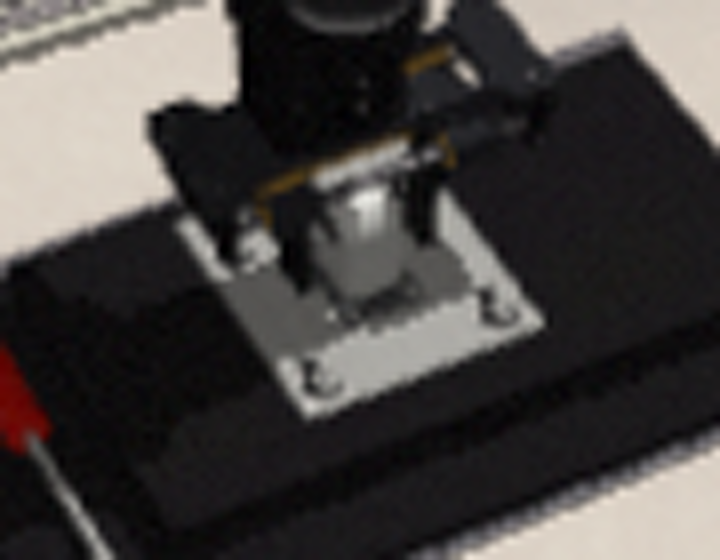

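The plate lies flat with both visible heads standing up through the round ends, and it is released. Next I'll re-grip the knuckle and push along tool -x, which is the monitor's +x.

Request:
drive_tool:
  angular:
    - [0,0,0]
    - [0,0,0]
    - [0,0,0]
    - [0,0,0]
    - [0,0,0]
    - [0,0,0]
    - [0,0,0]
    - [0,0,0]
    - [0,0,0]
    - [0,0,0]
    - [0,0,0]
    - [0,0,0]
    - [0,0,0]
    - [0,0,0]
    - [0,0,0]
    - [0,0,0]
    - [0,0,0]
    - [0,0,0]
  delta_pos:
    - [0,0,-0.1]
    - [0,0,0]
    - [0,0,0]
    - [0,0,0]
    - [0,0,0]
    - [0,0,0]
    - [0,0,0]
    - [0,0,0]
    - [-0.1,0,0]
    - [-0.15,0,0]
    - [-0.15,0,0]
    - [-0.2,0,0]
    - [-0.2,0,0]
    - [-0.2,0,0]
    - [-0.2,0,0]
    - [-0.15,0,0]
    - [0,0,0]
    - [0,0,0]
  gripper: [2.5,2.5,2.5,2.5,2.5,2.5,2.5,2.5,2.5,2.5,2.5,2.5,2.5,2.5,2.5,2.5,2.5,2.5]
  squeeze: 30

```text
time_s: 13.0
tool_pos: [0.5747, -0.0703, 0.0775]
tool_rot: [180.0, -0.4, 178.6]
force: [-10.6, 1.5, 8.8]
grip_width: 0.0298
grasp_force: 30.0
```

Request:
drive_tool:
  angular:
    - [0,0,0]
    - [0,0,0]
    - [0,0,0]
    - [0,0,0]
    - [0,0,0]
    - [0,0,0]
  delta_pos:
    - [-0.1,0,-0.05]
    - [-0.1,0,0]
    - [-0.1,0,0]
    - [-0.1,0,0]
    - [0,0,0]
    - [0,0,0]
  gripper: [2.5,2.5,2.5,2.5,2.5,2.5]

```text
time_s: 13.6
tool_pos: [0.5795, -0.0702, 0.0775]
tool_rot: [180.0, -0.3, 178.6]
force: [-6.4, 0.5, 3.5]
grip_width: 0.0302
grasp_force: 30.0
```

Request:
drive_tool:
  angular:
    - [0,0,0]
    - [0,0,0]
    - [0,0,0]
    - [0,0,0]
  delta_pos:
    - [-0.1,0,0]
    - [-0.1,0,0]
    - [0,0,0]
    - [0,0,0]
  gripper: [2.5,2.5,2.5,2.5]

```text
time_s: 14.0
tool_pos: [0.5814, -0.0703, 0.0775]
tool_rot: [180.0, -0.3, 178.6]
force: [-6.9, 0.8, 3.3]
grip_width: 0.0296
grasp_force: 30.0
```

Request:
drive_tool:
  angular:
    - [0,0,0]
    - [0,0,0]
    - [0,0,0]
    - [0,0,0]
  delta_pos:
    - [-0.1,0,0]
    - [-0.1,0,0]
    - [0,0,0]
    - [0,0,0]
  gripper: [2.5,2.5,2.5,2.5]

```text
time_s: 14.4
tool_pos: [0.5818, -0.0702, 0.0775]
tool_rot: [179.9, -0.5, 178.6]
force: [-11.6, 1.2, 7.5]
grip_width: 0.03
grasp_force: 30.0
```

```bash
python3 - <<'E'
from h import *
S=eyes.read_camera('scene');o=telemetry.get_obs();tp=o['tool_pos']
print({k:np.round(o[k],4) for k in('tool_pos','tool_rot','force','wrist_torque','grip_width','grasp_force')})
print(edges(S,tp[0],tp[1],np.deg2rad(-1.34),.050,('front','left','rear','right')))
E
```

```text
{'tool_pos': array([ 0.5818, -0.0702,  0.0775]), 'tool_rot': array([179.9471,  -0.4925, 178.59  ]), 'force': array([-12.4651,   0.7337,   8.1658]), 'wrist_torque': array([0.1015, 2.0052, 0.0528]), 'grip_width': np.float64(0.03), 'grasp_force': np.float64(29.9997)}
{'front': (32, np.float64(0.99), 'slope', np.float64(0.0062), 'std', np.float64(0.67)), 'rear': (16, np.float64(0.97), 'slope', np.float64(0.0038), 'std', np.float64(1.3)), 'left': (26, np.float64(2.76), 'slope', np.float64(0.0031), 'std', np.float64(0.51)), 'right': (25, np.float64(-1.04), 'slope', np.float64(0.0039), 'std', np.float64(0.53))}
```

Request:
drive_tool:
  angular:
    - [0,0,0]
    - [0,0,0]
    - [0,0,0]
    - [0,0,0]
  delta_pos:
    - [-0.1,0,0]
    - [-0.1,0,0]
    - [0,0,0]
    - [0,0,0]
  gripper: [2.5,2.5,2.5,2.5]

```text
time_s: 14.85
tool_pos: [0.582, -0.0702, 0.0775]
tool_rot: [179.9, -0.7, 178.6]
force: [-17.0, 1.1, 12.3]
grip_width: 0.0297
grasp_force: 30.0
```

It's hard against the stop: 2 mm commanded moved it 0.2 mm, with 17 N. I'll relax the push, open, retreat upwards and check.

Request:
drive_tool:
  angular:
    - [0,0,0]
    - [0,0,0]
    - [0,0,0]
    - [0,0,0]
    - [0,0,0]
    - [0,0,0]
    - [0,0,0]
    - [0,0,0]
    - [0,0,0]
    - [0,0,0]
    - [0,0,0]
    - [0,0,0]
    - [0,0,0]
    - [0,0,0]
    - [0,0,0]
    - [0,0,0]
    - [0,0,0]
    - [0,0,0]
    - [0,0,0]
    - [0,0,0]
  delta_pos:
    - [0.2,0,0]
    - [0.25,0,0]
    - [0,0,0]
    - [0,0,0]
    - [0,0,0]
    - [0,0,0]
    - [0,0,0]
    - [0,0,0]
    - [0,0,0]
    - [0,0,0]
    - [0,0,-1]
    - [0,0,-2]
    - [0,0,-2]
    - [0,0,-3]
    - [0,0,-3]
    - [0,0,-3]
    - [0,4,-1]
    - [0,4,0]
    - [0,4,0]
    - [0,4,0]
  gripper: [2.5,2.5,2.5,7,7,7,7,7,7,7,7,7,7,7,7,7,7,7,7,7]

```text
time_s: 16.85
tool_pos: [0.5872, 0.091, 0.2294]
tool_rot: [180.0, 0.1, 178.6]
force: [0.4, -1.0, 1.2]
grip_width: 0.07
grasp_force: 0.0
```

Request:
drive_tool:
  angular:
    - [0,0,0]
    - [0,0,0]
    - [0,0,0]
    - [0,0,0]
    - [0,0,0]
    - [0,0,0]
  delta_pos:
    - [0,4,0]
    - [0,4,0]
    - [0,4,0]
    - [0,4,0]
    - [0,0,0]
    - [0,0,0]
  gripper: [7,7,7,7,7,7]

```text
time_s: 17.45
tool_pos: [0.5908, 0.2508, 0.2284]
tool_rot: [-180.0, 0.0, 178.7]
force: [0.5, 0.2, -0.3]
grip_width: 0.0699
grasp_force: 0.0
```

```bash
python3 - <<'E'
from h import *
S=eyes.read_camera('scene');T=eyes.read_camera('top')
for p in(S,T): print(edges(p,.582,-.0702,np.deg2rad(-1.34),.050,('front','left','rear','right')))
a=cv2.resize(S['pixels'][165:235,205:275,::-1],(400,400),interpolation=2);b=cv2.resize(T['pixels'][165:235,237:307,::-1],(400,400),interpolation=2)
cv2.imwrite('pics/end.png',np.hstack([a,b]))
E
```

```text
{'front': (31, np.float64(0.81), 'slope', np.float64(0.0072), 'std', np.float64(0.64)), 'rear': (40, np.float64(0.93), 'slope', np.float64(-0.0058), 'std', np.float64(0.95)), 'left': (34, np.float64(2.82), 'slope', np.float64(-0.0001), 'std', np.float64(0.73)), 'right': (31, np.float64(-1.44), 'slope', np.float64(0.0017), 'std', np.float64(0.49))}
{'front': (29, np.float64(-0.9), 'slope', np.float64(0.0068), 'std', np.float64(0.48)), 'rear': (37, np.float64(1.37), 'slope', np.float64(-0.0022), 'std', np.float64(0.61)), 'left': (34, np.float64(-0.18), 'slope', np.float64(-0.0025), 'std', np.float64(0.59)), 'right': (32, np.float64(1.93), 'slope', np.float64(0.0036), 'std', np.float64(0.54))}
```

View pics/end.png

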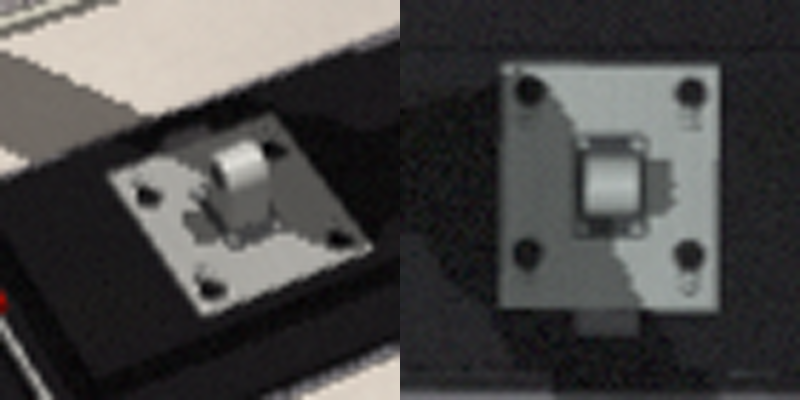

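The top crop shows the round ends empty at the front, the screws in the slots, and the catch at (607,322) clear behind the rear edge. The plate measures about 8.4 mm past the mount, so it is home.

```bash
python3 -c "
from cell import env
print(env.sign_off())"
```

```text
the job is handed in; nothing more can be done
None
```

The plate was set over the four screws, released, then pushed to its stop (about 8 mm past the mount) with the catch clear behind its rear edge. The job is handed in; sign-off gave no verdict.

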